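# Zero a sample reader and set its spring carriage to the measuring catch

### The arm

A 6-joint arm with a two-finger parallel gripper is mounted at the origin on the work surface. World frame = base frame: x ahead of the robot, y to its left, z up, the work surface at z = 0. Lengths are in m, angles in rad, forces in N, time in s.
With the tool pointing down it reaches from about 0.375 to 0.9 m from the base axis. Payload 3.1 kg.
Tool frame: the origin (TCP) lies between the finger pads; the fingertips stand 17 mm ahead of it and the grasp point (between the pads) lies 2 mm behind it; z points along the fingers, y is the line along which they close (so a half turn about z gives the same grasp; the last joint's range is limited). The gripper opens to 85 mm and grips with 20 to 120 N. Pads are 22 mm wide; open, the fingers measure 114 mm over their backs; the gripper's body (76 mm by 85 mm) begins 54 mm behind the grasp point. The pads swing forward as they close: fully open they stand 13 mm farther back than shut.
Start: joints at [-1.308, 0.527, 1.433, -0, 1.181, -0.178], TCP at [0.267, -0.565, 0.228] pointing down, gripper open.
Joint ranges: [-3.08, 3.08], [-0.75, 2.2], [0.22, 2.44], [-1.43, 4.57], [0, 2.65], [-2.85, 2.85]. Speed limits (rad/s): [2.79, 2.79, 3.14, 3.14, 3.14, 3.14].

### API

Orientations are given as a unit quaternion [x, y, z, w].
In Python, from station import sense, vision, order gives the robot as it stands.
- The arm moves only by the shell command python3 -m crank 'ROWS' [OPENING] [FORCE]. ROWS is JSON, a list of rows, each an object with "dp": the shift along the world's x, y, z in units of 30 mm (1.0 is 30 mm), a list of three; "angular": the turn, a rotation vector about the world's x, y, z in degrees, a list of three. In form: [{"dp": [dx, dy, dz], "angular": [ax, ay, az]}, ...]. A call has 1 to 20 rows; each row shifts and turns the commanded pose from where the row before left it; what a row does not reach is not made up. A row lasts 1/10 s, in which the tool goes at most 50 mm and 8.59 degrees, less where a joint would pass 70% of its speed; a pose out of reach is approached as far as the arm can. A call is refused whole if a number of a shift passes 1 or a number of a turn 8.59, either way. A call with a gripper value outside its range is refused whole. OPENING is the closure, from 0 (fully open) to 1 (shut), set as the call begins (- or left out, the last holds). The fingers move at their own pace and stop on an object; FORCE is the grip in N (left out, the last holds). Time passes only in rows, so rows that do not move let the fingers close. It gives the time, the measured TCP pose, the force, the opening and the grip force at its end, in the units of the state.
- sense(): the state, without advancing time (a new reading comes with each control period).
- vision.snapshot(name): name is "scene" or "side" or "wrist"; returns a dict with "image" (480x640x3 uint8, blue, green, red), "range_z" (480x640 float32, m along the optical axis (not along the pixel's ray), 0 where there is no reading), "mtx" (3x3 intrinsics, pixels), "dist" ([k1, k2, p1, p2, k3] as OpenCV has them; the pictures are not rectified), "pose" (4x4, takes a point from camera to world coordinates); the wrist camera has in their place "mount" (4x4, takes a point from camera to tool coordinates, whose origin is the TCP and whose axes are the flange's). Camera axes: x right, y down, z forward; pixel columns grow to the right and rows downward; lengths in m; the calibration is good to about 2 mm. A picture is of the moment at which its call begins: read the wrist's pose just before it.
- order.sign_off(): hands the job in; it is judged then, once.
The state is a dict: "t": time; "q": joint angles; "qd": joint speeds; "tau": joint torques, N m; "tcp_pos": TCP position; "tool_rot": TCP orientation; "force": force on the tool from outside, world axes, zero at the start; "ft_torque": the same for the moment, N m; "finger_gap": opening from 0.0 (shut) to 1.0 (fully open); "gripper_force": force on a finger pad.
Only numpy, scipy, OpenCV 4.12 (cv2) and the standard library are available. Lean on these libraries where they do the work, as an engineer would, in place of code of your own. Each camera call takes 0.05 s, during which the arm holds its last target. There are 200 camera calls.

### The job

Zero the sample reader: push the blue tab of its sprung carriage with the fingertips, all the way in against the inner stop, then let it go, so that it springs back and latches on the stop pin at the middle (measuring) position. Only once it has latched there, press the green start button on the small console fully down and release it. Do not touch or lift the red-capped cuvette riding in the carriage, and leave the bottle, beaker and tube rack where they stand.

Things in the scene. Friction and masses are not known exactly. Their poses are not given: they have to be found in the camera images.
- reader: White sample reader, fixed. Deck 170 (x) by 320 (y) mm, top at z 60. Origin: centre of underside, z up. Carriage slides along its +y (in), mid-deck. On the deck, reader mm: grey lamp x -76..-40 and black detector x 46..82, both y 12..58, to z 104; rubber inner stop y 96..106; screen housing y 94..157, to z 158. For y under -40 only the carriage stands on the deck.
- carriage (a joint): Travel inwards, m: 0 = sprung out (start), 0.070 = fully in at the inner stop, 0.035 = latched at the middle. Spring pushes out: 2.4 N at 0 to 6.6 N at 0.070, damped; pin ramp adds 1 to 2 N from 0.010 to 0.035. At 0.035 the pin drops behind a tooth: let go beyond it, the carriage returns to 0.035 and stays; let go before, it returns to 0.
- push_face (a point): Point to push, on the outer (reader -y) face of the blue tab; moves with the carriage. Tab: upright plate 50 mm wide (x), 10 mm thick (y), top 20 mm above this point; the point is 31 mm above the deck (91 mm above the bench), at reader x 0, y -115 mm when out. Axes as the reader's: push along +y.
- pin_knob (a point): Top of the yellow knob (16 mm across) of the sprung stop pin beside the track, 114 mm above the bench, at reader x 31, y -20 mm; the pin rises up to 14 mm as the tooth passes. Its aluminium bracket: reader x 22..60, y -33..-7 mm, to 100 mm above the bench. Not to be handled.
- pocket (a point): Centre of the inner floor of the cuvette pocket (black, 14.5 mm square inside, 20 mm deep) on the carriage, 115 mm inwards (reader +y) from the tab's outer face. Axes as the reader's.
- cuvette: Clear cuvette 12.5 mm square, 52 mm tall with its red cap, loose in the pocket. Origin: centre of its underside. Not to be touched.
- console: White start console fixed on the bench, 90 by 90 mm, 38 mm high. Origin: centre of the underside; z up. The button stands on the middle of its top.
- start_top (a point): Centre of the top of the green start button (32 mm across, in a grey collar 48 mm across), 60 mm above the bench when not pressed.
- start (a joint): Travel of the start button straight down, in m: 0 = up, 0.006 = fully down. Springs back by itself; 1.5 N to begin moving, 5 N at the bottom.
- bottle: Amber reagent bottle with a blue cap, 56 mm across, 105 mm tall, loose. Origin: centre of its underside. Leave alone.
- beaker: Glass beaker, 66 mm across, 75 mm tall, loose. Origin: centre of its underside. Leave alone.
- rack: White rack of eight blue-capped tubes, 70 (x) by 130 (y) by 90 mm high, loose. Origin: centre of its underside. Leave alone.

How it is judged:
On the way, in this order (a step that is already met when the one before it is completed fails the run):
1. the carriage is pushed fully in (0.065 or more) (value of joint carriage above 0.065 m), for 0.1 s.
2. the carriage, untouched, has come back and latched at the middle (value of joint carriage between 0.031 and 0.039 m and velocity of joint carriage between -0.01 and 0.01 m/s and contact force between each of the fingers, the arm and carriage below 0.05 N), for 0.2 s.
3. the start button is pressed fully down (0.0045 or more) (value of joint start above 0.0045 m), for 0.05 s.
At the end, for the whole second after the job is handed in: The carriage rests latched at 0.035 m (within 4 mm), the start button is up again (under 1.5 mm), the cuvette stands in its pocket (within 6 mm, tilt under 0.25 rad), and the bottle, beaker and rack stand within 20 mm of where they were, tilted less than 0.2 rad (value of joint carriage between 0.031 and 0.039 m and velocity of joint carriage between -0.005 and 0.005 m/s and value of joint start below 0.0015 m and z of cuvette in the frame of pocket below 0.006 m and horizontal distance between cuvette and pocket below 0.006 m and angle between cuvette's own z axis and vertical below 0.25 rad and distance of each of bottle, beaker, rack from where it was at the start of the episode below 0.02 m and angle between each of bottle, beaker, rack's own z axis and vertical below 0.2 rad); the robot touches nothing.
It fails at once if the start button is pressed (over 3 mm) while the carriage is not at the middle position (value of joint start above 0.003 m and not (value of joint carriage between 0.031 and 0.039 m)).
It fails at once if the cuvette is touched (contact force between any of the fingers, the arm and cuvette above 0.3 N).
It fails at once if the cuvette is lifted out of its seat by more than 10 mm (z of cuvette in the frame of pocket above 0.01 m).
It fails at once if the bottle, beaker or rack is moved more than 20 mm or tipped (not (distance of each of bottle, beaker, rack from where it was at the start of the episode below 0.02 m and angle between each of bottle, beaker, rack's own z axis and vertical below 0.2 rad)).
It also fails if it takes over 43 s, if anything falls off the work surface, if the arm or the gripper's body presses on something with over 40 N, if the wrist force passes 120 N, or if a joint passes its speed limit or range.

## Working session

There is one attempt and no reset: what is moved stays moved. The work goes in short steps, Python scripts to look and compute and a shell command to move; the robot and the scene stay as the last step left them, time stands still between calls to the robot, and variables do not carry over. Pictures are saved under pics/ and viewed, at most 10 in all, crops included, and the job is handed in when it is done.

```bash
mkdir -p pics; ls
cat > h.py <<'E'
import numpy as np,cv2
from station import sense,vision,order
def world(s,u,v,z=None):
    p=cv2.undistortPoints(np.array([[[u,v]]],float),s['mtx'],np.array(s['dist']))[0,0]
    r=np.array([p[0],p[1],1.]);P=np.array(s['pose'])
    if z is None:
        d=np.median(s['range_z'][v-1:v+2,u-1:u+2]); return P[:3,:3]@(r*d)+P[:3,3]
    w=P[:3,:3]@r; return P[:3,3]+w*(z-P[2,3])/w[2]
E
python3 - <<'E'
from h import *
import pickle
for n in("scene","side"):
    s=vision.snapshot(n); cv2.imwrite(f"pics/{n}.png",s['image']); pickle.dump(s,open(n+'.pkl','wb')); print(np.array(s['pose']).round(3))
s=sense();print(s)
E
```

```text
pics
[[-0.327  0.557 -0.763  1.426]
 [ 0.945  0.212 -0.25   0.321]
 [ 0.022 -0.803 -0.596  0.84 ]
 [ 0.     0.     0.     1.   ]]
[[-0.901 -0.301  0.312  0.119]
 [-0.433  0.59  -0.681  0.737]
 [ 0.021 -0.749 -0.662  0.828]
 [ 0.     0.     0.     1.   ]]
{'t': 0.1, 'q': array([-1.30849270e+00,  5.28395163e-01,  1.43377475e+00, -1.97548857e-06,
        1.18137743e+00, -1.78473884e-01]), 'qd': array([ 0.00026373, -0.00062217, -0.00215528, -0.00082628, -0.00081125,
        0.00021075]), 'tau': array([ 3.80507572e-04, -4.43301630e+01, -1.78587109e+01, -2.16130402e-04,
        3.84597864e-03, -9.60136504e-06]), 'tcp_pos': array([ 0.26652314, -0.56461197,  0.22731779]), 'tool_rot': array([ 9.75811989e-01,  2.18609256e-01, -4.18658954e-05, -9.76447742e-04]), 'force': array([-0.57039042, -0.41310721, -0.38561864]), 'ft_torque': array([0.01422794, 0.0119852 , 0.03117513]), 'gripper_force': 0.0, 'finger_gap': 0.9981689131778542}
```

View pics/scene.png

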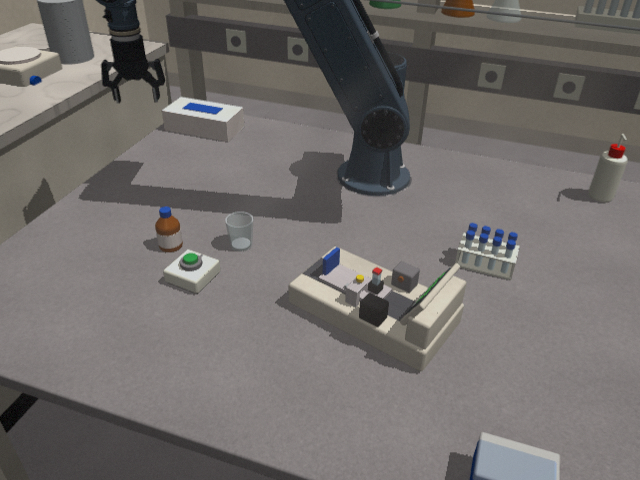

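View pics/side.png

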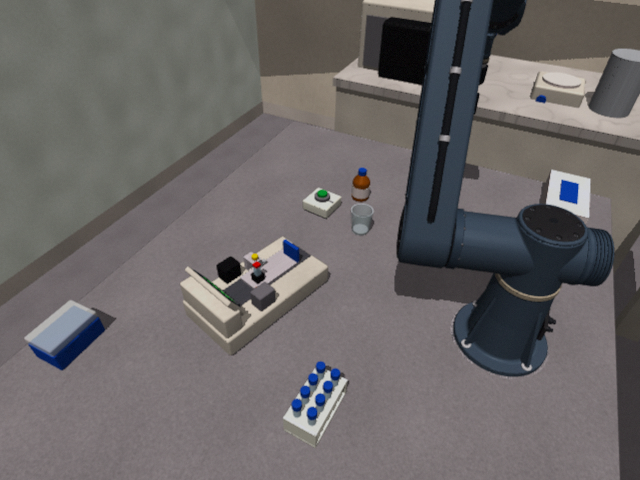

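The scene view shows the reader centred near (380,305), its blue tab at (331,261), and the green button at (191,260). In the side view the tab is at (291,248) and the button at (322,196). I'll enlarge these areas.

Run:
```python
import cv2
a=cv2.imread('pics/scene.png');b=cv2.imread('pics/side.png')
cv2.imwrite('pics/c1.png',cv2.resize(a[240:370,280:480],None,fx=4,fy=4,interpolation=2))
cv2.imwrite('pics/c2.png',cv2.resize(b[180:355,170:390],None,fx=3.4,fy=3.4,interpolation=2))
```

```text
(no output)
```

View pics/c1.png

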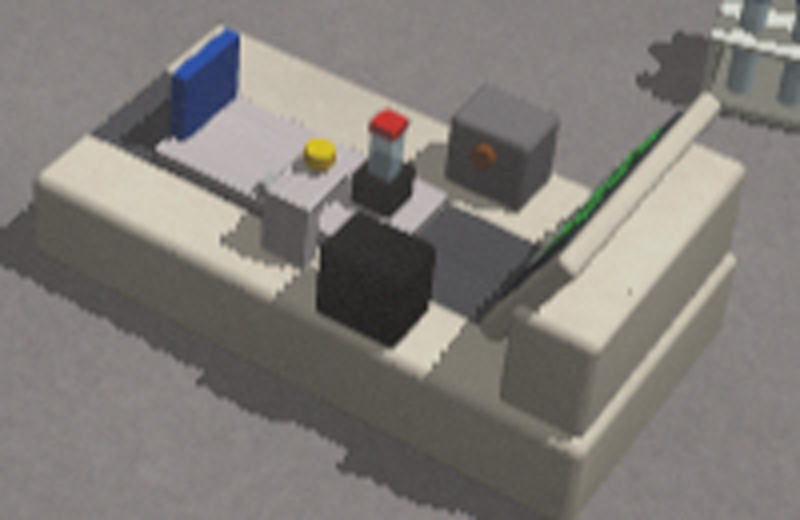

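View pics/c2.png

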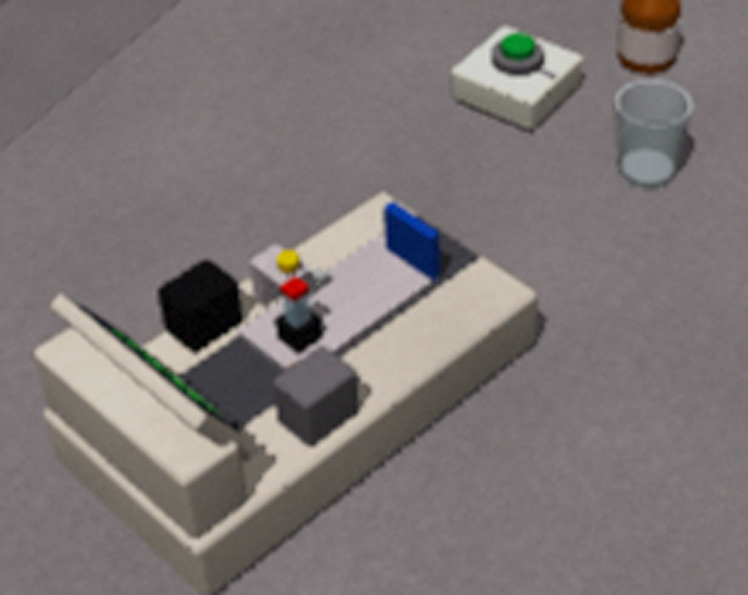

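```bash
cat > fit.py <<'E'
from h import *
import pickle
from scipy.optimize import least_squares
S={n:pickle.load(open(n+'.pkl','rb')) for n in('scene','side')}
A=[((46,12,104),(355,213)),((46,58,104),(433,253)),((82,12,104),(320,252)),((-76,12,104),(487,87)),((-76,58,104),(556,120)),((-40,12,104),(452,122)),((-40,58,104),(522,157)),((85,160,0),(572,518)),((31,-20,114),(320,149)),((25,-105,111),(180,80)),((-25,-105,111),(238,38))]
B=[((-76,12,104),(357,372)),((-40,12,104),(320,350)),((-40,58,104),(277,385)),((-76,58,104),(312,408)),((31,-20,114),(288,255)),((-85,160,0),(208,592)),((25,-105,111),(388,209)),((-25,-105,111),(437,241))]
def proj(s,P):
    M=np.linalg.inv(s['pose']); return cv2.projectPoints(P,cv2.Rodrigues(M[:3,:3])[0],M[:3,3],s['mtx'],np.array(s['dist']))[0][:,0]
pa=np.array([a for a,_ in A],float)/1e3; ua=np.array([u for _,u in A])/4+[280,240]
pb=np.array([a for a,_ in B],float)/1e3; ub=np.array([u for _,u in B])/3.4+[170,180]
def T(x,p):
    c,s=np.cos(x[2]),np.sin(x[2]); return p@np.array([[c,s,0],[-s,c,0],[0,0,1]])+[x[0],x[1],0]
def f(x,w=0): 
    return np.r_[(proj(S['scene'],T(x,pa))-ua).ravel(),(proj(S['side'],T(x,pb))-ub).ravel()]
best=min((least_squares(f,[.7,.1,a],loss='soft_l1') for a in np.arange(-3,3,1)),key=lambda r:r.cost)
x=best.x; print('reader',x,np.degrees(x[2]));print(f(x).reshape(-1,2).round(1).tolist())
print('face,face in,face mid',[T(x,np.array([[0,y,.091]]))[0].round(4).tolist() for y in(-.115,-.045,-.08)])
print('dir y',[-np.sin(x[2]),np.cos(x[2])])
for n,s in S.items():
    h=cv2.cvtColor(s['image'],40); m=((h[...,0]>45)&(h[...,0]<80)&(h[...,1]>150)&(h[...,2]>60)).astype('uint8')
    k,l,st,c=cv2.connectedComponentsWithStats(m)
    for i in range(1,k):
        if st[i,4]>25:
            u,v=c[i];print(n,c[i],st[i,4],world(s,u,v,.058).round(4),world(s,int(u),int(v)).round(4))
for n,px in(('scene',dict(bottle=(166,212),beaker=(239,217))),('side',dict(bottle=(362,171),beaker=(362,207)))):
    for k,(u,v) in px.items(): print(n,k,world(S[n],u,v).round(3),world(S[n],u,v,.105 if k=='bottle' else .075).round(3))
E
python3 fit.py
```

```text
reader [ 0.55688298  0.14876938 -0.28473625] -16.314185569083804
[[0.5, -2.1], [1.8, -2.3], [-0.8, -1.6], [-1.3, -2.1], [1.4, -1.9], [-1.3, -2.0], [1.4, -1.9], [-1.1, 6.3], [-0.3, -0.6], [0.9, 0.0], [0.2, -1.4], [0.1, -0.9], [0.0, -2.5], [-2.8, -1.7], [-2.2, -0.1], [-1.0, 0.6], [-0.2, 5.3], [-2.8, -0.9], [-2.9, -1.0]]
face,face in,face mid [[0.5246, 0.0384, 0.091], [0.5442, 0.1056, 0.091], [0.5344, 0.072, 0.091]]
dir y [np.float64(0.2809043336007133), np.float64(0.9597357737233405)]
scene [189.95238095 257.22619048] 84 [ 0.583  -0.2589  0.058 ] [ 0.5838 -0.2607  0.0587]
side [321.96296296 193.24074074] 54 [ 0.5817 -0.2575  0.058 ] [ 0.584  -0.2553  0.0595]
scene bottle [ 0.504 -0.359  0.103] [ 0.507 -0.357  0.105]
scene beaker [ 0.41  -0.225  0.062] [ 0.427 -0.216  0.075]
side bottle [ 0.495 -0.361  0.105] [ 0.495 -0.361  0.105]
side beaker [ 0.443 -0.239  0.065] [ 0.439 -0.227  0.075]
```

```bash
sed -i 's/((85,160,0),(572,518)),//; s/((-85,160,0),(208,592)),//' fit.py; python3 fit.py | head -4
python3 - <<'E'
from h import *
from scipy.spatial.transform import Rotation as R
r=R.from_quat(sense()['tool_rot']);print(r.as_matrix().round(3))
E
```

```text
reader [ 0.55742513  0.14877131 -0.30006174] -17.192271056543067
[[0.1, -2.0], [1.2, -2.0], [-1.5, -1.7], [-0.9, -1.7], [1.6, -1.3], [-1.1, -1.7], [1.4, -1.4], [-0.4, -0.6], [1.1, -0.3], [0.7, -1.5], [-0.6, -0.8], [-0.4, -2.5], [-3.5, -1.9], [-3.1, -0.1], [-1.0, 0.5], [-2.5, -0.8], [-2.8, -0.7]]
face,face in,face mid [[0.5234, 0.0389, 0.091], [0.5441, 0.1058, 0.091], [0.5338, 0.0723, 0.091]]
dir y [np.float64(0.29557918459113897), np.float64(0.9553182431192432)]
[[ 0.904  0.427 -0.001]
 [ 0.427 -0.904  0.002]
 [ 0.    -0.002 -1.   ]]
```

The reader is near (0.557, 0.149) at yaw about -17°, with the tab face near (0.523, 0.039). The button is near (0.583, -0.258). I'll shut the gripper, move to in front of the tab while still high, and look from the wrist.

```bash
python3 -m crank '[{"dp":[0.42,0.97,0],"angular":[0,0,2.5]},{"dp":[0.42,0.97,0],"angular":[0,0,2.5]},{"dp":[0.42,0.97,0],"angular":[0,0,2.5]},{"dp":[0.42,0.97,0],"angular":[0,0,2.5]},{"dp":[0.42,0.97,0],"angular":[0,0,2.5]},{"dp":[0.42,0.97,0],"angular":[0,0,2.5]},{"dp":[0.42,0.97,0],"angular":[0,0,2.5]},{"dp":[0.42,0.97,0],"angular":[0,0,2.5]},{"dp":[0.42,0.97,0],"angular":[0,0,2.5]},{"dp":[0.42,0.97,0],"angular":[0,0,2.5]},{"dp":[0.42,0.97,0],"angular":[0,0,2.5]},{"dp":[0.42,0.97,0],"angular":[0,0,2.5]},{"dp":[0.42,0.97,0],"angular":[0,0,2.5]},{"dp":[0.42,0.97,0],"angular":[0,0,2.5]},{"dp":[0.42,0.97,0],"angular":[0,0,2.5]},{"dp":[0.42,0.97,0],"angular":[0,0,2.5]},{"dp":[0.42,0.97,0],"angular":[0,0,2.5]},{"dp":[0.42,0.97,0],"angular":[0,0,2.5]},{"dp":[0.42,0.97,0],"angular":[0,0,2.5]},{"dp":[0,0,0],"angular":[0,0,0]}]' 1 30
cat >> h.py <<'E'
def wrist():
    from scipy.spatial.transform import Rotation as R
    a=sense();T=np.eye(4);T[:3,:3]=R.from_quat(a['tool_rot']).as_matrix();T[:3,3]=a['tcp_pos']
    s=vision.snapshot('wrist');s['pose']=T@np.array(s['mount']);return s
E
python3 - <<'E'
from h import *
import pickle
s=wrist();cv2.imwrite('pics/w1.png',s['image']);pickle.dump(s,open('w1.pkl','wb'));print(s['pose'].round(3))
E
```

```text
t: 2.1
tcp_pos: [0.5068, -0.0094, 0.228]
tool_rot: [0.804, 0.595, 0.0, -0.0]
force: [-0.8, -1.0, -0.3]
finger_gap: -0.0
gripper_force: 0.0
[[ 0.956 -0.279 -0.088  0.529]
 [-0.292 -0.912 -0.286  0.064]
 [-0.     0.299 -0.954  0.374]
 [ 0.     0.     0.     1.   ]]
```

View pics/w1.png

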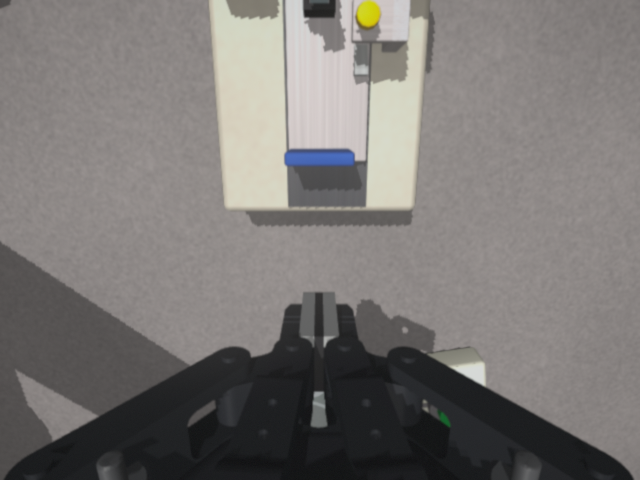

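The reader is square to the gripper. The tab's top edge runs from (286,159) to (354,159), with its outer edge at about v=165, in line with the fingertips.

Run:
```python
from h import *
import pickle
s=pickle.load(open('w1.pkl','rb'));p=world(s,320,165,.109);a=sense()['tcp_pos'];d=np.array([.2956,.9553]);l=np.array([.9553,-.2956])
print(p,'gap',(p-a)[:2]@d,'lat',(p-a)[:2]@l,'yaw',[world(s,u,155,.111)[:2].round(4) for u in(290,350)], world(s,226,208,.06),world(s,413,208,.06),world(s,368,13,.114))
```

```text
[0.52261132 0.03891304 0.109     ] gap 0.052406874198683055 lat 0.0010332102359608404 yaw [array([0.5046, 0.0519]), array([0.5448, 0.0396])] [0.43196052 0.02285603 0.06      ] [ 0.58839665 -0.02498263  0.06      ] [0.57882262 0.1204319  0.114     ]
```

```bash
python3 -m crank '[{"dp":[0,0,-0.89],"angular":[0,0,0]},{"dp":[0,0,-0.89],"angular":[0,0,0]},{"dp":[0,0,-0.89],"angular":[0,0,0]},{"dp":[0,0,-0.89],"angular":[0,0,0]},{"dp":[0,0,-0.87],"angular":[0,0,0]},{"dp":[0.1,0.32,0],"angular":[0,0,0]},{"dp":[0.1,0.32,0],"angular":[0,0,0]},{"dp":[0.1,0.32,0],"angular":[0,0,0]},{"dp":[0,0,0],"angular":[0,0,0]}]'
python3 -m crank '[{"dp":[0.1,0.32,0],"angular":[0,0,0]},{"dp":[0.1,0.32,0],"angular":[0,0,0]},{"dp":[0.1,0.32,0],"angular":[0,0,0]},{"dp":[0,0,0],"angular":[0,0,0]},{"dp":[0,0,0],"angular":[0,0,0]}]'
```

```text
t: 3.05
tcp_pos: [0.5165, 0.0177, 0.0967]
tool_rot: [0.805, 0.594, 0.001, 0.001]
force: [0.2, -0.5, -0.9]
finger_gap: 0.003
gripper_force: 0.0
t: 3.55
tcp_pos: [0.5244, 0.0455, 0.0958]
tool_rot: [0.805, 0.593, 0.0, 0.0]
force: [-0.4, -3.4, 2.4]
finger_gap: 0.005
gripper_force: 1.6
```

```bash
python3 -m crank '[{"dp":[0.1,0.32,0],"angular":[0,0,0]},{"dp":[0.1,0.32,0],"angular":[0,0,0]},{"dp":[0.1,0.32,0],"angular":[0,0,0]},{"dp":[0.1,0.32,0],"angular":[0,0,0]},{"dp":[0.1,0.32,0],"angular":[0,0,0]},{"dp":[0,0,0],"angular":[0,0,0]},{"dp":[0,0,0],"angular":[0,0,0]}]'
python3 - <<'E'
from h import *
s=wrist();cv2.imwrite('pics/w2.png',s['image']);a=sense();print(a['tcp_pos'],a['force'])
E
```

```text
t: 4.25
tcp_pos: [0.5386, 0.0928, 0.0955]
tool_rot: [0.805, 0.594, -0.001, 0.0]
force: [-2.4, -5.6, 5.1]
finger_gap: 0.002
gripper_force: 3.1
[0.53860285 0.09263278 0.09556062] [-2.85863222 -6.2671246   4.40080756]
```

View pics/w2.png

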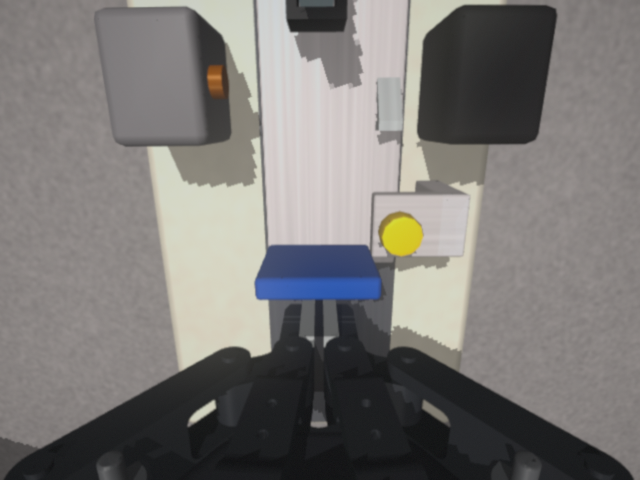

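The tab sits centred on the fingertips with its front face at v≈290, and the tooth at (390,105) has passed the pin. I'll push the last few mm until the stop shows in the force.

```bash
python3 -m crank '[{"dp":[0.05,0.16,0],"angular":[0,0,0]},{"dp":[0,0,0],"angular":[0,0,0]},{"dp":[0,0,0],"angular":[0,0,0]}]'; python3 -m crank '[{"dp":[0.03,0.1,0],"angular":[0,0,0]},{"dp":[0,0,0],"angular":[0,0,0]},{"dp":[0,0,0],"angular":[0,0,0]}]'
```

```text
t: 4.6
tcp_pos: [0.5393, 0.095, 0.0956]
tool_rot: [0.804, 0.594, -0.003, 0.001]
force: [-3.4, -13.2, 6.7]
finger_gap: 0.001
gripper_force: 6.9
t: 4.9
tcp_pos: [0.5393, 0.0952, 0.0956]
tool_rot: [0.804, 0.595, -0.005, 0.002]
force: [-5.5, -23.2, 9.4]
finger_gap: -0.002
gripper_force: 11.9
```

The force rose to 23 N with no further movement, so the carriage is at the inner stop. I'll back away.

```bash
python3 -m crank '[{"dp":[-0.15,-0.48,0],"angular":[0,0,0]},{"dp":[-0.15,-0.48,0],"angular":[0,0,0]},{"dp":[-0.15,-0.48,0],"angular":[0,0,0]},{"dp":[-0.15,-0.48,0],"angular":[0,0,0]},{"dp":[-0.15,-0.48,0],"angular":[0,0,0]},{"dp":[-0.15,-0.48,0],"angular":[0,0,0]},{"dp":[-0.15,-0.48,0],"angular":[0,0,0]},{"dp":[0,0,1],"angular":[0,0,0]},{"dp":[0,0,1],"angular":[0,0,0]},{"dp":[0,0,0],"angular":[0,0,0]}]'
python3 - <<'E'
from h import *
import pickle
s=wrist();cv2.imwrite('pics/w3.png',s['image']);pickle.dump(s,open('w3.pkl','wb'))
E
```

```text
t: 5.9
tcp_pos: [0.5125, -0.0008, 0.1585]
tool_rot: [0.805, 0.593, 0.003, 0.003]
force: [0.7, -0.5, -0.1]
finger_gap: -0.007
gripper_force: 0.0
```

View pics/w3.png

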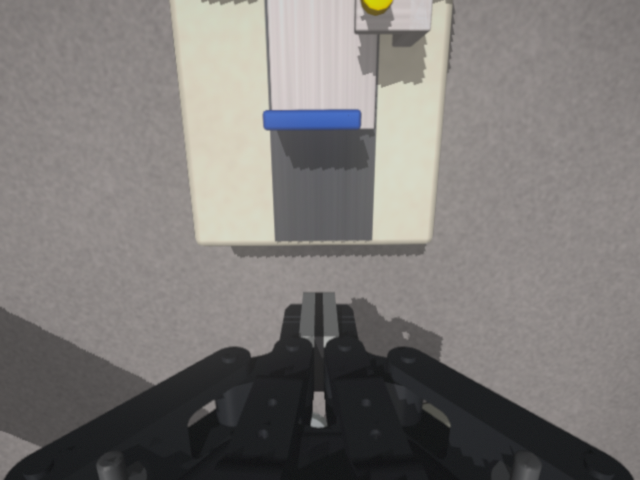

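```bash
python3 - <<'E'
from h import *
import pickle
s=pickle.load(open('w3.pkl','rb'));p=world(s,312,129,.109);print('travel',(p[:2]-[.5226,.0389])@[.2956,.9553])
E
python3 -m crank '[{"dp":[0.24,-0.86,0],"angular":[0,0,0]},{"dp":[0.24,-0.86,0],"angular":[0,0,0]},{"dp":[0.24,-0.86,0],"angular":[0,0,0]},{"dp":[0.24,-0.86,0],"angular":[0,0,0]},{"dp":[0.24,-0.86,0],"angular":[0,0,0]},{"dp":[0.24,-0.86,0],"angular":[0,0,0]},{"dp":[0.24,-0.86,0],"angular":[0,0,0]},{"dp":[0.24,-0.86,0],"angular":[0,0,0]},{"dp":[0.24,-0.86,0],"angular":[0,0,0]},{"dp":[0.24,-0.86,0],"angular":[0,0,0]},{"dp":[0,0,0],"angular":[0,0,0]},{"dp":[0,0,0],"angular":[0,0,0]}]'
```

```text
travel 0.03488155924611397
t: 7.15
tcp_pos: [0.5809, -0.2576, 0.1536]
tool_rot: [0.805, 0.593, -0.0, -0.002]
force: [-0.4, -0.0, -0.3]
finger_gap: -0.003
gripper_force: 0.0
```

The carriage has latched at 34.9 mm. Next is the button.

```bash
python3 -m crank '[{"dp":[0.05,0,-0.8],"angular":[0,0,0]},{"dp":[0,0,-0.8],"angular":[0,0,0]},{"dp":[0,0,-0.6],"angular":[0,0,0]},{"dp":[0,0,-0.2],"angular":[0,0,0]},{"dp":[0,0,0],"angular":[0,0,0]},{"dp":[0,0,0],"angular":[0,0,0]}]'
python3 -m crank '[{"dp":[0,0,-0.15],"angular":[0,0,0]},{"dp":[0,0,-0.15],"angular":[0,0,0]},{"dp":[0,0,0],"angular":[0,0,0]},{"dp":[0,0,0],"angular":[0,0,0]}]'
```

```text
t: 7.75
tcp_pos: [0.5838, -0.2573, 0.0838]
tool_rot: [0.805, 0.593, 0.0, 0.0]
force: [1.2, -0.0, 0.3]
finger_gap: 0.004
gripper_force: 0.0
t: 8.15
tcp_pos: [0.5834, -0.2577, 0.0743]
tool_rot: [0.805, 0.593, -0.0, -0.0]
force: [-0.7, -0.5, -0.3]
finger_gap: -0.003
gripper_force: 0.0
```

```bash
for i in 1 2; do python3 -m crank '[{"dp":[0,0,-0.1],"angular":[0,0,0]},{"dp":[0,0,0],"angular":[0,0,0]},{"dp":[0,0,0],"angular":[0,0,0]}]' | egrep 'pos|force:'; done
```

```text
tcp_pos: [0.5834, -0.2577, 0.0712]
force: [-0.8, -0.5, -0.5]
gripper_force: 0.0
tcp_pos: [0.5834, -0.2577, 0.0681]
force: [0.0, 0.7, -0.0]
gripper_force: 0.0
```

No contact yet, though by my figures there should be. I'll look before going lower.

Run:
```python
from h import *
for n in('wrist','side','scene'):
    s=vision.snapshot(n);cv2.imwrite(f'pics/{n}4.png',s['image'])
a=cv2.imread('pics/wrist4.png');b=cv2.imread('pics/side4.png')[140:260,260:420];c=cv2.imread('pics/scene4.png')[200:320,120:280]
r=cv2.resize
cv2.imwrite('pics/m4.png',np.vstack([np.hstack([r(b,(400,300),interpolation=2),r(c,(400,300),interpolation=2)]),np.hstack([r(a,(400,300)),np.zeros((300,400,3),'uint8')])]))
print(sense()['force'],sense()['tcp_pos'])
```

```text
[ 0.33849669 -0.08568125 -0.39736387] [ 0.5835488  -0.25775556  0.06835402]
```

View pics/m4.png

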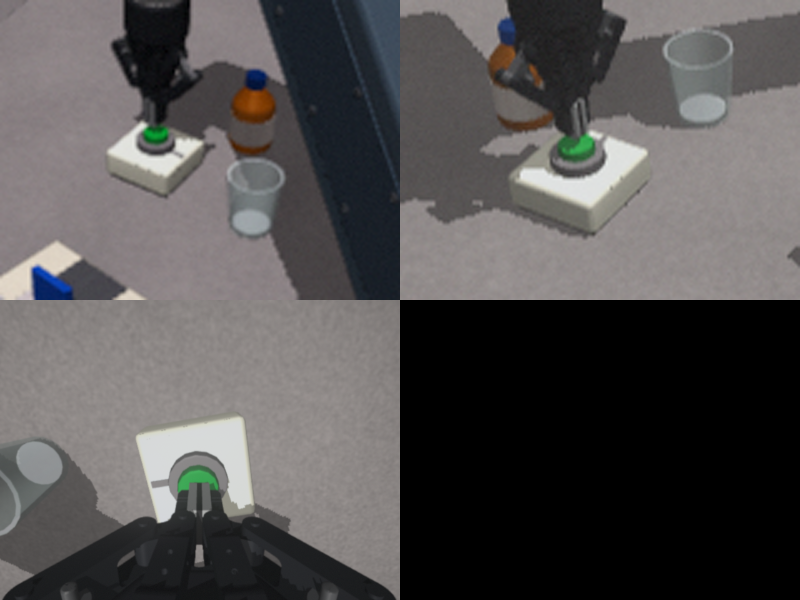

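Run:
```python
from h import *
s=wrist()
for v in range(434,530,8):
    if v<480: print(v,[(u,world(s,u,v).round(3).tolist()) for u in(306,318,330)])
for v in range(360,478,8): print(v,world(s,306,v).round(3),world(s,318,v).round(3),s['image'][v,306])
h=cv2.cvtColor(s['image'],40); m=(h[...,0]>45)&(h[...,0]<80)&(h[...,1]>120);ys,xs=np.where(m);print(xs.min(),xs.max(),ys.min(),ys.max())
cv2.imwrite('pics/w5.png',cv2.resize(s['image'][200:380,200:440],None,fx=3.3,fy=3.3,interpolation=2))
```

```text
434 [(306, [0.584, -0.247, 0.149]), (318, [0.587, -0.247, 0.149]), (330, [0.589, -0.248, 0.149])]
442 [(306, [0.584, -0.246, 0.152]), (318, [0.587, -0.246, 0.152]), (330, [0.589, -0.247, 0.152])]
450 [(306, [0.584, -0.246, 0.154]), (318, [0.587, -0.247, 0.153]), (330, [0.589, -0.247, 0.154])]
458 [(306, [0.584, -0.246, 0.156]), (318, [0.587, -0.246, 0.156]), (330, [0.589, -0.247, 0.156])]
466 [(306, [0.585, -0.246, 0.158]), (318, [0.587, -0.246, 0.158]), (330, [0.589, -0.248, 0.157])]
474 [(306, [0.584, -0.247, 0.159]), (318, [0.587, -0.247, 0.159]), (330, [0.589, -0.247, 0.159])]
360 [ 0.584 -0.245  0.124] [ 0.584 -0.256  0.109] [41 39 39]
368 [ 0.584 -0.245  0.127] [ 0.583 -0.259  0.109] [32 32 32]
376 [ 0.584 -0.245  0.131] [ 0.582 -0.262  0.109] [29 28 28]
384 [ 0.584 -0.246  0.132] [ 0.581 -0.265  0.109] [30 29 27]
392 [ 0.583 -0.248  0.132] [ 0.553 -0.355 -0.   ] [28 26 26]
400 [ 0.579 -0.26   0.121] [ 0.551 -0.362  0.   ] [31 29 29]
408 [ 0.578 -0.263  0.121] [ 0.549 -0.369 -0.   ] [25 26 25]
416 [ 0.578 -0.263  0.124] [ 0.547 -0.375  0.   ] [23 21 20]
424 [ 0.578 -0.263  0.128] [ 0.544 -0.382  0.   ] [26 25 24]
432 [ 0.584 -0.247  0.148] [ 0.586 -0.248  0.148] [28 26 27]
440 [ 0.584 -0.246  0.151] [ 0.587 -0.247  0.15 ] [32 29 28]
448 [ 0.584 -0.246  0.153] [ 0.587 -0.247  0.153] [32 29 29]
456 [ 0.584 -0.246  0.155] [ 0.587 -0.247  0.155] [32 30 29]
464 [ 0.584 -0.246  0.157] [ 0.587 -0.247  0.157] [24 23 22]
472 [ 0.584 -0.246  0.159] [ 0.587 -0.247  0.159] [22 22 20]
285 348 270 307
```

View pics/w5.png

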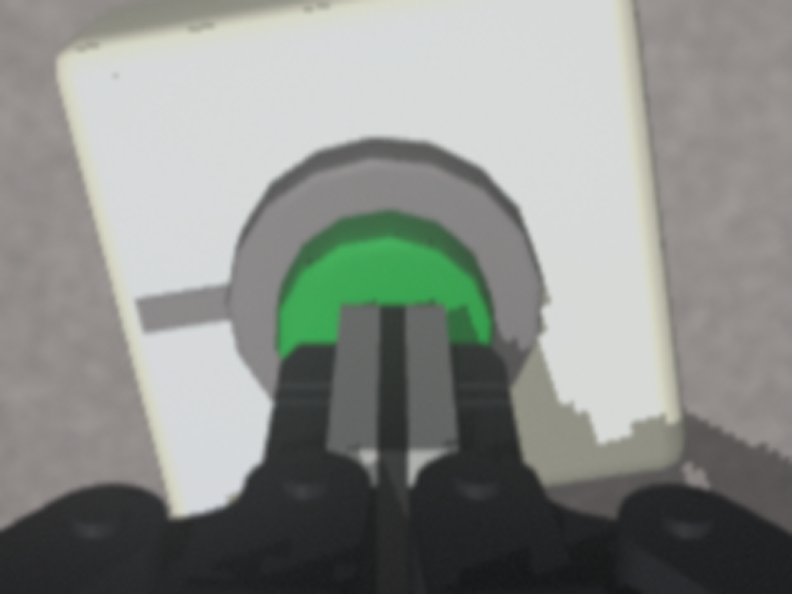

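The tips end at about v=292 over the button, and the green side wall is still visible, so the button isn't pressed. I'll read the depth at the tips.

Run:
```python
from h import *
s=wrist();print(sense()['tcp_pos'])
for u,v in((310,296),(310,302),(310,312),(290,312),(318,284),(300,284),(340,284),(318,255),(290,240)): print(u,v,world(s,u,v).round(4))
```

```text
[ 0.58354395 -0.25772163  0.06837125]
310 296 [ 0.5837 -0.2454  0.08  ]
310 302 [ 0.5838 -0.2455  0.0853]
310 312 [ 0.5839 -0.2458  0.0928]
290 312 [ 0.5751 -0.2469  0.086 ]
318 284 [ 0.5856 -0.2501  0.0596]
300 284 [ 0.5777 -0.2475  0.06  ]
340 284 [ 0.5952 -0.2531  0.0597]
318 255 [ 0.5887 -0.24    0.0497]
290 240 [ 0.5764 -0.2321  0.0381]
```

By depth the tips actually end about 9 mm above the TCP height, so there are about 16 mm to go before contact. I'll keep going down and watch the force.

```bash
python3 -m crank '[{"dp":[0,-0.1,-0.2],"angular":[0,0,0]},{"dp":[0,0,-0.2],"angular":[0,0,0]},{"dp":[0,0,0],"angular":[0,0,0]},{"dp":[0,0,0],"angular":[0,0,0]}]' | egrep 'pos|force:'
for i in 1; do python3 -m crank '[{"dp":[0,0,-0.1],"angular":[0,0,0]},{"dp":[0,0,0],"angular":[0,0,0]},{"dp":[0,0,0],"angular":[0,0,0]}]' | egrep 'pos|force:'; done
```

```text
tcp_pos: [0.5835, -0.2611, 0.0562]
force: [0.1, -1.8, 3.2]
gripper_force: 0.9
tcp_pos: [0.5836, -0.2611, 0.0536]
force: [-1.6, -1.7, 3.7]
gripper_force: 1.6
```

```bash
python3 -m crank '[{"dp":[0,0,-0.1],"angular":[0,0,0]},{"dp":[0,0,0],"angular":[0,0,0]},{"dp":[0,0,0],"angular":[0,0,0]}]' | egrep 'pos|force:'; python3 -m crank '[{"dp":[0,0,-0.07],"angular":[0,0,0]},{"dp":[0,0,0],"angular":[0,0,0]},{"dp":[0,0,0],"angular":[0,0,0]}]' | egrep 'pos|force:'
```

```text
tcp_pos: [0.5836, -0.2611, 0.051]
force: [-1.2, -2.5, 6.5]
gripper_force: 3.3
tcp_pos: [0.5837, -0.2612, 0.0508]
force: [-4.0, -0.0, 16.4]
gripper_force: 8.2
```

The button has bottomed out: 16 N and no further travel. I'll release it and check.

```bash
python3 -m crank '[{"dp":[0,0,0.4],"angular":[0,0,0]},{"dp":[0,0,0.8],"angular":[0,0,0]},{"dp":[0,0,1],"angular":[0,0,0]},{"dp":[0,0,1],"angular":[0,0,0]},{"dp":[0,0,1],"angular":[0,0,0]},{"dp":[0,0,0],"angular":[0,0,0]},{"dp":[0,0,0],"angular":[0,0,0]},{"dp":[0,0,0],"angular":[0,0,0]}]' | egrep 'pos|force:'
python3 - <<'E'
from h import *
s=vision.snapshot('scene');b=vision.snapshot('side')
cv2.imwrite('pics/f.png',np.hstack([cv2.resize(s['image'][190:370,150:480],(480,262)),cv2.resize(b['image'][150:350,180:400],(320,262))]))
w=wrist();h=cv2.cvtColor(w['image'],40);m=(h[...,0]>45)&(h[...,0]<80)&(h[...,1]>120);ys,xs=np.where(m)
P=[world(w,int(x),int(y))[2] for x,y in zip(xs,ys)];print('button z',np.percentile(P,[50,75,90]) if P else None)
E
```

```text
tcp_pos: [0.5824, -0.2597, 0.1725]
force: [-0.5, -0.3, -0.5]
gripper_force: 0.0
button z [0.05985939 0.06006589 0.06025658]
```

View pics/f.png

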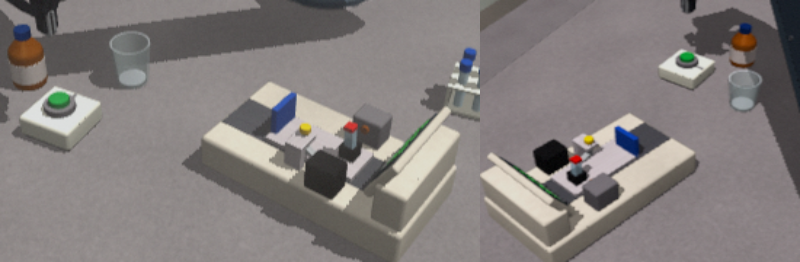

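The button is back up at z 0.060. The carriage is still latched at the middle (tab near (284,112)), the cuvette is seated, and the bottle, beaker and rack look undisturbed.

```bash
python3 -c "
from station import order
print(order.sign_off())"
```

```text
the job is handed in; nothing more can be done
None
```

I pushed the carriage fully in and it latched at 34.9 mm; then I pressed the start button to the bottom and released it. The last pictures show the cuvette seated and the bottle, beaker and rack in place. The job is handed in; sign-off returned no verdict.

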